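# Turn the egg incubator's thermostat up one click and set it

### The job

With a fingertip, turn the temperature dial (the knurled black dial with the orange middle) clockwise by friction until it clicks into the next detent, exactly one detent up from where it stands. Then push the green button on the same housing fully down with a fingertip for a moment and let it come back up. Press gently, grasp and lift nothing, and leave the blue mist unit and the things lying about where they are.

Things in the scene. Friction and masses are not known exactly. Their poses are not given: they have to be found in the camera images.
- temp_unit: Fixed white housing of the temperature unit, 172 x 136 mm, 60 mm high; origin on the table, 12 mm from below the dial's axis towards the button. Its x axis points from the button to the dial, z up.
- temp_centre (a point): Centre of the flat top face of the temperature dial (orange middle), on its vertical axis, 80 mm above the table. The dial is a black rubber-covered disc, 96 mm across, 18 mm high, knurled round the rim; too wide to grasp. It is turned by a fingertip pressed on its top (5 to 10 N, 34 mm or so from the axis) or against its rim and dragged round. Axes as the housing's.
- temp_mark (a point): Outer end of the white pointer line on top of the temperature dial, 44 mm from its axis; turns with the dial. At the joint value 0.9 it points along the housing's +x.
- temp_dial (a joint): Angle of the temperature dial, rad; grows clockwise seen from above. Four detents at 0, 0.6, 1.2, 1.8, marked on the housing by orange dots of growing size; stops at -0.15 and 1.95. A spring holds it in its detent: turning it out takes up to 0.13 N m, and after about 0.4 of the 0.6 rad the spring draws it into the next detent by itself.
- temp_set_top (a point): Centre of the top of the green set button of the temperature unit, 22 mm across, on the same housing, 76 mm from the dial's axis on the side away from the dots. It is pushed straight down.
- temp_set (a joint): How far the temperature unit's button is down, m: 0 up, 0.005 fully down (4 N); it springs back.
- mist_unit: Fixed white housing of the mist unit, 172 x 136 mm, 60 mm high; origin on the table, 12 mm from below the dial's axis towards the button. Its x axis points from the button to the dial, z up.
- mist_centre (a point): Centre of the flat top face of the mist dial (blue middle), on its vertical axis, 80 mm above the table. The dial is a black rubber-covered disc, 96 mm across, 18 mm high, knurled round the rim; too wide to grasp. It is turned by a fingertip pressed on its top (5 to 10 N, 34 mm or so from the axis) or against its rim and dragged round. Axes as the housing's.
- mist_mark (a point): Outer end of the white pointer line on top of the mist dial, 44 mm from its axis; turns with the dial. At the joint value 0.9 it points along the housing's +x.
- mist_dial (a joint): Angle of the mist dial, rad; grows clockwise seen from above. Four detents at 0, 0.6, 1.2, 1.8, marked on the housing by blue dots of growing size; stops at -0.15 and 1.95. A spring holds it in its detent: turning it out takes up to 0.13 N m, and after about 0.4 of the 0.6 rad the spring draws it into the next detent by itself.
- mist_set_top (a point): Centre of the top of the green set button of the mist unit, 22 mm across, on the same housing, 76 mm from the dial's axis on the side away from the dots. It is pushed straight down.
- mist_set (a joint): How far the mist unit's button is down, m: 0 up, 0.005 fully down (4 N); it springs back.
- spray: Bystander, loose: spray (clear spray-water bottle, 60 mm wide, 140 mm tall). Origin at its underside.
- jar: Bystander, loose: amber glass jar, 48 mm wide, 60 mm tall. Origin at its underside.
- brush: Bystander, loose: soft brush with a wooden handle, lying, 160 mm long. Origin at its underside.
- cup: Bystander, loose: blue cup, 66 mm wide, 60 mm tall. Origin at its underside.
- torch_box: Bystander, loose: yellow lamp box, 100 x 55 x 35 mm. Origin at its underside.
- probe: Bystander, loose: temperature probe with black handle, lying, about 170 mm long, 24 mm high. Origin at its underside.

How it is judged:
By the outcome, as a careful person would: the job done as asked, in the order asked, and still so for the second after the job is handed in, with the robot touching nothing.
It also fails if it takes over 45 s, if anything falls off the work surface, if the arm or the gripper's body presses on something with over 40 N, if the wrist force passes 120 N, or if a joint passes its speed limit or range.

### The arm

A 6-joint arm with a two-finger parallel gripper is mounted at the origin on the work surface. World frame = base frame: x ahead of the robot, y to its left, z up, the work surface at z = 0. Lengths are in m, angles in degrees, forces in N, time in s.
With the tool pointing down it reaches from about 0.275 to 0.75 m from the base axis. Payload 10.2 kg.
Tool frame: the origin (TCP) lies midway between the tips of the shut fingers; the grasp point (between the pads) lies manip.grip_depth behind it (manip.grip_depth is the distance from the TCP to the grasp point, in m); z points along the fingers, y is the line along which they close (so a half turn about z gives the same grasp; the last joint's range is limited). The gripper opens to 85 mm and grips with 20 to 120 N. Pads are 22 mm wide; open, the fingers measure 114 mm over their backs; the gripper's body (76 mm by 85 mm) begins 54 mm behind the grasp point. The pads swing forward as they close: fully open they stand 13 mm farther back than shut.
Start: joints at [62.487, 17.928, 85.812, -0, 76.261, -12.8], TCP at [0.133, 0.508, 0.231] pointing down, gripper open.
Joint ranges: [-168.41, 168.41], [-55.51, 124.54], [10.69, 146.95], [-70.63, 250.63], [1, 178], [-165.06, 165.06]. Speed limits (degrees/s): [136.94, 136.94, 172.46, 180, 180, 180].

### API

Orientations are given as a 3x3 rotation matrix whose columns are the frame's x, y, z axes.
In Python, from bench import manip gives the robot as it stands. The module is installed in compiled form; this text tells all that it offers. Calls block until the motion is done:
- manip.reach(position, orientation): joint-space move of the TCP to a pose.
- manip.servo_line(position, ori=None, vel=0.15): straight line of the TCP; ori=None keeps the orientation; vel is the mean speed in m/s.
- manip.move_joints(angles): joint-space move.
- manip.open() and manip.close_gripper(grip_force=None): open the fingers fully, or close them until they stop; grip_force is the grip in N (None keeps the last).
- manip.hold(seconds).
- manip.ik(position, orientation): joint angles nearest the present ones, or None.
- manip.get_obs(): the state.
- manip.camera(name): name is "scene" or "top" or "wrist"; returns a dict with "frame" (480x640x3 uint8, red, green, blue), "z_map" (480x640 float32, m along the optical axis (not along the pixel's ray), 0 where there is no reading), "intrinsics" (3x3 intrinsics, pixels), "dist_coeffs" ([k1, k2, p1, p2, k3] as OpenCV has them; the pictures are not rectified), "view" (4x4, takes a point from world to camera coordinates). Camera axes: x right, y up, looking along -z (the intrinsics and any distortion apply to the point x, -y, -z); pixel columns grow to the right and rows downward; lengths in m; the calibration is good to about 2 mm. A picture is of the moment at which its call begins.
A pose or a line that the arm cannot do raises manip.PlanningError and nothing moves.
- manip.hand_in(): hands the job in; it is judged then, once.
The state is a dict: "clock": time; "qpos": joint angles; "dq": joint speeds; "joint_torque": joint torques, N m; "eef_pos": TCP position; "orientation": TCP orientation; "force": force on the tool from outside, world axes, zero at the start; "moment": the same for the moment, N m; "opening": finger opening in m; "grasp_force": force on a finger pad.
Only numpy, scipy, OpenCV 4.12 (cv2) and the standard library are available. Lean on these libraries where they do the work, as an engineer would, in place of code of your own. Each camera call takes 0.05 s, during which the arm holds its last target. There are 200 camera calls.

## Working session

There is one attempt and no reset: what is moved stays moved. The work goes in short steps, each a Python script; the robot and the scene stay as the last script left them, time stands still between calls to the robot, and variables do not carry over. Pictures are saved under pics/ and viewed, at most 10 in all, crops included, and the job is handed in when it is done.

```bash
mkdir -p pics
cat > h.py <<'E'
import numpy as np, cv2
from bench import manip
def snap(n,f):
    c=manip.camera(n); cv2.imwrite(f,c["frame"][:,:,::-1]); np.savez(f+'.npz',**{k:np.array(v) for k,v in c.items()}); return c
def onplane(f,px,z):
    c=np.load(f+'.npz'); K=c['intrinsics'];V=c['view']
    u=cv2.undistortPoints(np.array(px,float).reshape(-1,1,2),K,c['dist_coeffs']).reshape(-1,2)
    R,t=V[:3,:3],V[:3,3]; o=-R.T@t; out=[]
    for a,b in u:
        d=R.T@np.array([a,-b,-1]); s=(z-o[2])/d[2]; out.append(o+s*d)
    return np.array(out)
def depthpt(f,px):
    c=np.load(f+'.npz'); K=c['intrinsics'];V=c['view']; R,t=V[:3,:3],V[:3,3]; out=[]
    for p in px:
        a,b=cv2.undistortPoints(np.array([[p]],float),K,c['dist_coeffs'])[0,0]; z=c['z_map'][int(round(p[1])),int(round(p[0]))]
        out.append(R.T@(np.array([a*z,-b*z,-z])-t))
    return np.array(out)
E
python3 - <<'E'
from h import *
for n in("top","scene"): snap(n,f"pics/{n}0.png")
o=manip.get_obs();print(o["clock"],o["eef_pos"],o["orientation"],o["opening"],o["force"],manip.grip_depth)
E
```

```text
0.1 [0.13323156 0.50759086 0.23080298] [[-9.67219209e-01  2.53942416e-01 -5.01017316e-04]
 [ 2.53942803e-01  9.67218733e-01 -9.87377446e-04]
 [ 2.33856319e-04 -1.08224017e-03 -9.99999387e-01]] 0.08523381065739115 [0.45623119 1.62470012 0.15356036] 0.0187
```

View pics/top0.png

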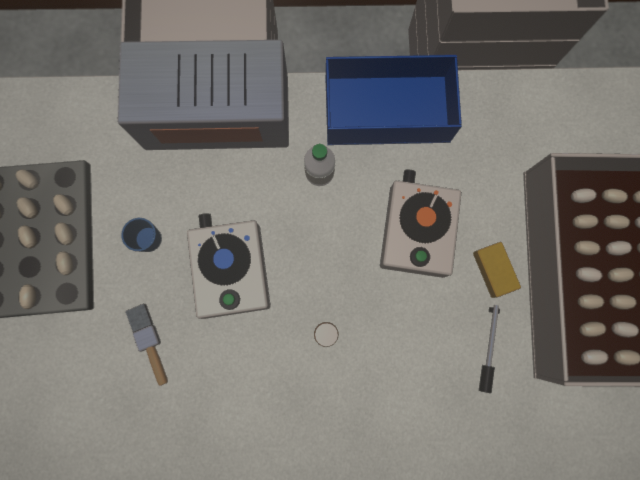

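View pics/scene0.png

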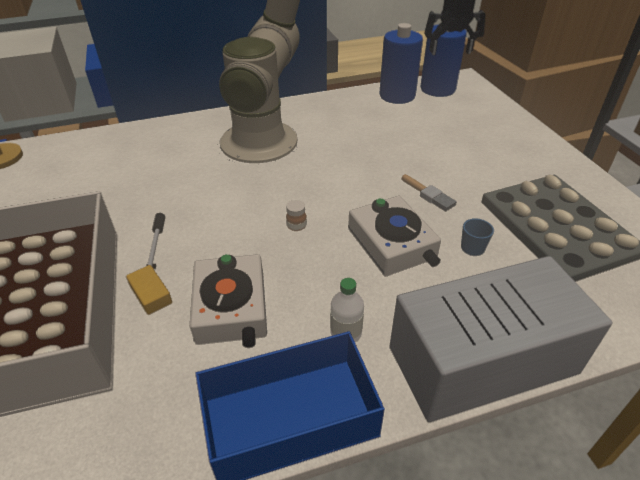

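The top view shows the temperature dial at about (426,217), its button at (420,256), and the pointer going up to about (436,195). I'll enlarge it.

Run:
```python
from h import *
im=cv2.imread("pics/top0.png")[165:285,370:470]
cv2.imwrite("pics/crop.png",cv2.resize(im,None,fx=5,fy=5,interpolation=cv2.INTER_CUBIC))
f="pics/top0.png"
print(onplane(f,[[426,217],[436,195]],.08), onplane(f,[[420,256]],.07)); print(depthpt(f,[[426,217],[420,256],[415,275],[500,270]]))
```

```text
[[ 0.60795773 -0.19255524  0.08      ]
 [ 0.6503635  -0.21426465  0.08      ]] [[ 0.5348193  -0.17893221  0.07      ]]
[[ 6.08081546e-01 -1.92691501e-01  7.93766335e-02]
 [ 5.33741731e-01 -1.77121162e-01  7.89615320e-02]
 [ 5.04815905e-01 -1.80845629e-01 -6.00327624e-04]
 [ 5.07192585e-01 -3.43134428e-01  3.28987740e-02]]
```

View pics/crop.png

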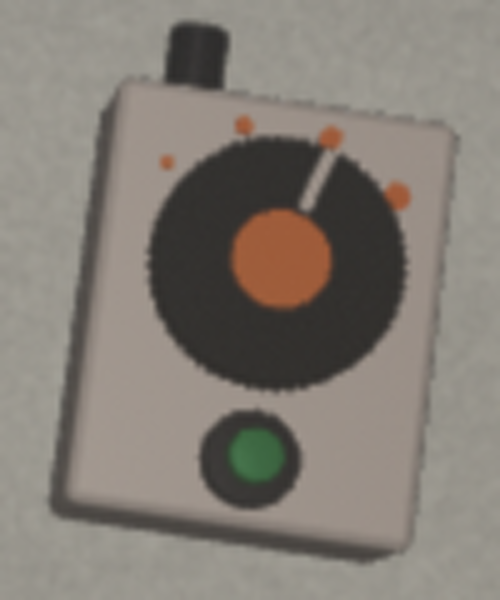

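The pointer is on the third dot (1.2), so the target is the fourth (1.8). The centre-to-button distance (~76 mm) and the heights agree. Next I shut the fingers, go over the dial's left side and press down gently.

```bash
cat >> h.py <<'E'
C=onplane("pics/top0.png",[[426.1,216.8]],.08)[0]; B=onplane("pics/top0.png",[[420.9,255.6]],.079)[0]
def pose(th,z,r=.034):
    return np.array([C[0]+r*np.cos(th),C[1]+r*np.sin(th),z]), np.array([[-np.sin(th),np.cos(th),0],[np.cos(th),np.sin(th),0],[0,0,-1.]]) 
def F():
    return np.array(manip.get_obs()["force"])
E
python3 - <<'E'
from h import *
print(C,B,np.linalg.norm((C-B)[:2]))
manip.close_gripper()
th=np.pi/2+.32
p,R=pose(th,.12); print(np.linalg.det(R),manip.ik(*pose(th,.08)),manip.ik(*pose(th-.8,.08)))
manip.reach(p,R); manip.servo_line(pose(th,.088)[0],vel=.08); manip.hold(.2)
f0=F(); print("f0",f0, manip.get_obs()["clock"],manip.get_obs()["eef_pos"]); np.save("f0.npy",f0)
z=.088
while z>.070:
    z-=.001 if z>.0835 else .0004
    manip.servo_line(pose(th,z)[0],vel=.02); f=F()-f0
    if f[2]>1: print(round(z,4),f.round(2))
    if f[2]>6.5: break
o=manip.get_obs();print(z,o["clock"],o["eef_pos"],o["opening"]); snap("top","pics/t1.png")
E
```

```text
[ 0.60834013 -0.19276861  0.08      ] [ 0.53444834 -0.17885587  0.079     ] 0.07519016599182161
1.0 [-2.58643480e+01  3.78875459e+01  7.86330370e+01 -2.54444375e-14
  6.34794171e+01 -1.34198997e+02] [-2.49949830e+01  4.08904302e+01  7.31897846e+01 -2.54444375e-14
  6.59197851e+01 -8.74930088e+01]
f0 [ 0.82112927  0.39149472 -0.88370183] 4.5083 [ 0.59786798 -0.16057628  0.08849895]
0.087 [-1.53  0.36  1.26]
0.086 [-0.03 -0.61  1.42]
0.0826 [-0.2  -0.47  1.4 ]
0.0822 [-0.73 -0.14  1.16]
0.081 [-0.25 -0.6   1.03]
0.0802 [0.26 0.28 1.89]
0.0798 [-1.64  0.76  3.43]
0.0794 [-1.94  1.34  6.71]
0.07940000000000001 8.0083 [ 0.59786943 -0.16048842  0.08003073] 0.0003385157041668031
```

Run:
```python
from h import *
f0=np.load("f0.npy"); th=np.pi/2+.32; z=.0793; t=0
while t<.62:
    t+=.04
    p,R=pose(th-t,z); manip.servo_line(p,R,vel=.03)
    fs=[]
    for _ in range(3): fs.append(F()-f0); manip.hold(.02)
    f=np.mean(fs,0)
    e=np.array([np.sin(th-t),-np.cos(th-t)])
    print(round(t,2),round(z,4),"Fz",f[2].round(2),"Ftan",(f[:2]@e).round(2))
    z-=np.clip((7.5-f[2])/8000*.5,-.0003,.0003)
snap("top","pics/t2.png")
manip.servo_line(pose(th-t,.13)[0],vel=.1)
manip.reach([.45,-.02,.22],R)
snap("top","pics/t3.png"); print(manip.get_obs()["clock"])
a=[cv2.resize(cv2.imread(f"pics/{n}.png")[165:285,370:470],None,fx=4,fy=4,interpolation=cv2.INTER_CUBIC) for n in("t2","t3")]
cv2.imwrite("pics/c3.png",np.hstack(a))
```

```text
0.04 0.0793 Fz 7.49 Ftan -2.75
0.08 0.0793 Fz 8.68 Ftan -3.61
0.12 0.0794 Fz 8.18 Ftan -4.18
0.16 0.0794 Fz 8.61 Ftan -4.42
0.2 0.0795 Fz 7.51 Ftan -4.52
0.24 0.0795 Fz 7.73 Ftan -4.35
0.28 0.0795 Fz 7.25 Ftan -3.05
0.32 0.0795 Fz 6.54 Ftan -2.1
0.36 0.0794 Fz 6.33 Ftan 0.41
0.4 0.0794 Fz 6.5 Ftan 2.5
0.44 0.0793 Fz 6.31 Ftan 2.31
0.48 0.0792 Fz 6.87 Ftan 1.37
0.52 0.0792 Fz 8.51 Ftan -0.06
0.56 0.0792 Fz 8.17 Ftan -0.52
0.6 0.0793 Fz 8.65 Ftan -1.37
0.64 0.0794 Fz 8.72 Ftan -2.2
14.5583
```

View pics/c3.png

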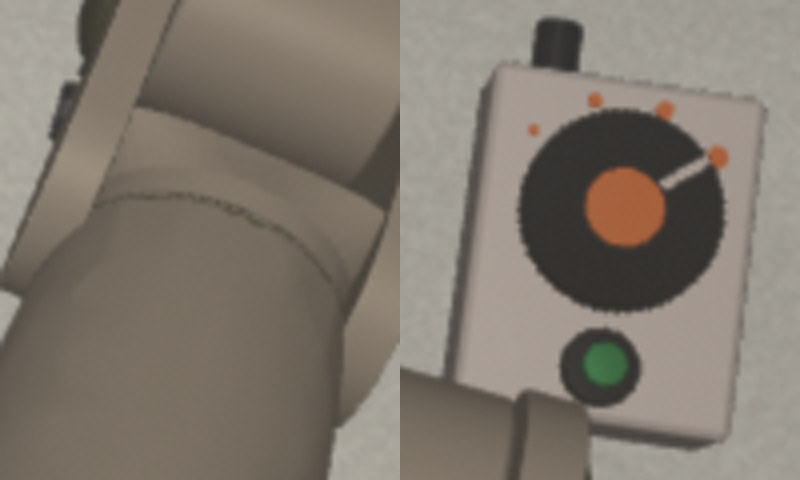

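The pointer now sits on the fourth dot (1.8), so exactly one detent up. Next is the button.

Run:
```python
from h import *
u=(B-C)[:2]/np.linalg.norm((B-C)[:2]); th=np.arctan2(u[1],u[0])
def P(z): return np.array([*(C[:2]+.0758*u),z])
# tool y along the button-dial axis; choose sign nearer the present
ths=min((th,th-np.pi),key=lambda a:abs(manip.ik(P(.1),pose(a,0)[1])[5]))
R=pose(ths,0)[1]; print(np.degrees(ths),P(0),manip.ik(P(.1),R))
manip.reach(P(.12),R); manip.servo_line(P(.086),vel=.08); manip.hold(.2)
f0=np.mean([F() for _ in range(3)],0); z=.086
while z>.069:
    z-=.0006; manip.servo_line(P(z),vel=.02); fs=[]
    for _ in range(2): fs.append(F()-f0); manip.hold(.02)
    f=np.mean(fs,0); print(round(z,4),f.round(1))
    if f[2]>8.5: break
manip.hold(.4); print(manip.get_obs()["eef_pos"],(F()-f0).round(1)); snap("scene","pics/s4.png")
manip.servo_line(P(.13),vel=.1); manip.reach([.42,.0,.22],R)
snap("top","pics/t5.png");print(manip.get_obs()["clock"])
a=cv2.resize(cv2.imread("pics/t5.png")[165:285,370:470],None,fx=4,fy=4,interpolation=cv2.INTER_CUBIC)
b=cv2.resize(cv2.imread("pics/s4.png")[200:350,160:290],(400,480),interpolation=cv2.INTER_CUBIC)
cv2.imwrite("pics/c5.png",np.hstack([a,b]))
```

```text
-10.663123021578416 [ 0.53384904 -0.17874302  0.        ] [-3.04335603e+01  3.02303257e+01  8.84897800e+01 -2.54444375e-14
  6.12798943e+01 -1.97704373e+01]
0.0854 [-0.4 -0.3  0.4]
0.0848 [-0.   0.3  1.4]
0.0842 [ 0.3 -0.1  0.8]
0.0836 [-0.2  0.8  0.9]
0.083 [-0.2 -0.3  0.8]
0.0824 [0.1 0.2 0.9]
0.0818 [-0.2  0.2  1. ]
0.0812 [ 0.2 -0.6  0.7]
0.0806 [-0.6  0.6  2.5]
0.08 [-0.   0.1  2.8]
0.0794 [-0.1  0.8  3.2]
0.0788 [ 0.1 -0.1  3.1]
0.0782 [-0.1  0.5  2.7]
0.0776 [ 0.4 -0.1  4. ]
0.077 [-0.7 -0.4  3.7]
0.0764 [ 0.7 -0.2  4.8]
0.0758 [-0.8  0.4  6.8]
0.0752 [-2.1  1.7 11.3]
[ 0.53393103 -0.17879059  0.07594335] [-2.6  1.2 11.1]
23.6667
```

View pics/c5.png

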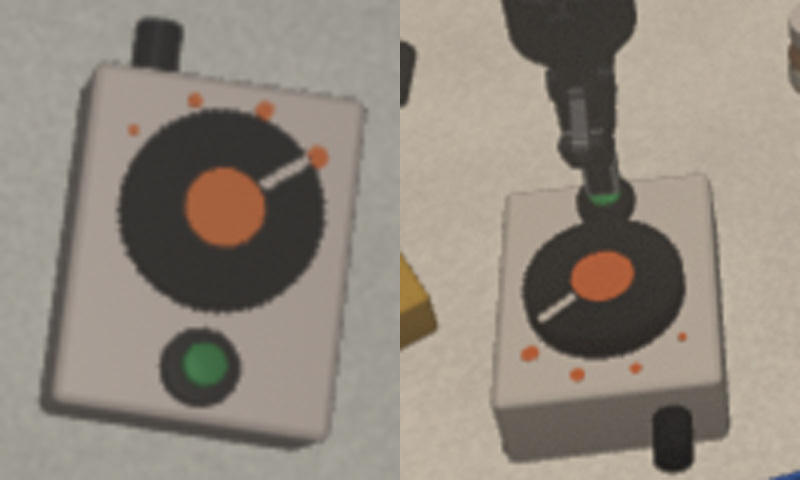

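The force rose softly over 5 mm of travel (z 0.081 to 0.076) and then hit a hard stop, so the button went fully down. The pictures show the fingertip on the green cap, then the cap back up and the pointer still on the fourth dot.

```bash
python3 -c "
from bench import manip
print(manip.hand_in())"
```

```text
the job is handed in; nothing more can be done
None
```

I turned the temperature dial clockwise one detent (1.2 to 1.8), then pressed the green button fully down and let it come back up, and handed the job in after about 24 s on the robot's clock; the interface gave no verdict.

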